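Load the sprung case stand and set its tension to the mark

TASK

Gently stack the orange-bottomed parts case squarely on top of the blue one on the sprung tray, lid up. Then turn the red tension knob (clockwise raises the tray) until the tray's yellow tab is level with the red mark tab beside it, leaving the stack square and the other things on the bench where they are.

Things in the scene. Friction and masses are not known exactly. Their poses are not given: they have to be found in the camera images.
- case_center (a point): Centre of the loose closed parts case with orange body, black lid and yellow end latches: a box 130 (own x) by 60 (own y) by 50 (z) mm, about 0.3 to 0.65 kg, starting flat on the bench, lid up. Grasp it across its 60 mm width. Axes are the case's own, z up. Either way round is fine on the stack.
- low_case_center (a point): Centre of the blue case, same shape and size (130 x 60 x 50 mm, 0.45 kg), loose, lying flat on the sprung tray with its long side along the tray's. It rides up and down with the tray; its flat top is 25 mm above this point.
- tray_center (a point): Centre of the top face of the sprung steel tray (150 along its x, 84 along its y, 6 mm thick) of the stand, a green base plate 230 x 320 x 12 mm. The tray only moves vertically, on a spring of 600 N/m: an added case makes it sink 5 to 10 mm. It starts about 62 mm above the bench. Axes are the stand's: the knob stands 190 mm from it towards -y, both tabs towards +x.
- tray_tab (a point): Centre of the top face of the tray's yellow tab (30 mm wide, 6 mm thick), which sticks out of the tray's +x edge, 97 mm from the tray's centre along x and 12 mm towards -y, flush with the tray's top; it moves with the tray. Axes are the stand's.
- mark_tab (a point): Centre of the top face of the fixed red mark tab (24 mm wide, 6 mm thick) on an upright aluminium post (12 mm square, top 117 mm above the bench), 47 mm from the yellow tab towards +y, and at the start 16 to 28 mm higher than it. The job is to bring the top faces of both tabs level. Axes are the stand's.
- knob_grip (a point): Point on the vertical axis of the tension knob, at gripping height, 81 mm above the bench. The red grip bar is 70 mm long (this frame's x), 16 mm thick (this frame's y) and stands 40 mm tall, from 57 to 97 mm above the bench, on a black disc of 72 mm diameter; beneath is a grey housing 95 mm square, 46 mm tall. Grip the bar across its thickness from above. The frame turns with the knob.
- knob (a joint): Angle of the tension knob, rad, 0 (its lower stop, where it starts) to 4.2, growing clockwise seen from above. Each rad clockwise raises the tray by 12 mm; anticlockwise lowers it. It turns stiffly (about 0.4 N m) and stays where it is left. More than one grasp is needed (about 1.6 to 3.3 rad in all).
- glue: Bystander: yellow glue bottle, 60 mm diameter, 160 mm tall, upright; origin at the centre of its underside.
- mug: Bystander: blue mug, 80 mm diameter, 90 mm tall; origin at the centre of its underside.
- driver: Bystander: screwdriver with red handle, 200 mm long, lying on the bench; own x along its length.

How it is judged:
By the outcome, as a careful person would: the job done as asked, in the order asked, and still so for the second after the job is handed in, with the robot touching nothing.
It also fails if it takes over 72 s, if anything falls off the work surface, if the arm or the gripper's body presses on something with over 40 N, if the wrist force passes 120 N, or if a joint passes its speed limit or range.

ROBOT

A 6-joint arm with a two-finger parallel gripper is mounted at the origin on the work surface. World frame = base frame: x ahead of the robot, y to its left, z up, the work surface at z = 0. Lengths are in m, angles in rad, forces in N, time in s.
With the tool pointing down it reaches from about 0.375 to 0.975 m from the base axis. Payload 3.8 kg.
Tool frame: the origin (TCP) lies midway between the tips of the shut fingers; the grasp point (between the pads) lies 19 mm behind it; z points along the fingers, y is the line along which they close (so a half turn about z gives the same grasp; the last joint's range is limited). The gripper opens to 88 mm and grips with 3 to 60 N. Pads are 18 mm wide; open, the fingers measure 123 mm over their backs; the gripper's body (75 mm by 187 mm) begins 45 mm behind the grasp point.
Start: joints at [1.269, 0.264, 1.604, -0, 1.274, -0.037], TCP at [0.177, 0.651, 0.239] pointing down, gripper open.
Joint ranges: [-2.63, 2.63], [-0.94, 2.18], [0.31, 2.57], [-1.31, 4.45], [0, 2.66], [-2.55, 2.55]. Speed limits (rad/s): [2.57, 2.57, 3.14, 3.14, 3.14, 3.14].

INTERFACE

Orientations are given as a unit quaternion [x, y, z, w].
In Python, from bench import bot gives the robot as it stands.
- The arm moves only by the tool drive_tool, never from a script. Its argument "targets" is a list of rows, each a list of 4 numbers: the shift along the tool's x, y, z in cm, then the turn about the tool's z in rad. A call has 1 to 8 rows; each row shifts and turns the commanded pose from where the row before left it, along the tool's axes as they then stand; what a row does not reach is not made up. A row lasts 1/8 s, in which the tool goes at most 62.5 mm and 10.7 degrees, less where a joint would pass 70% of its speed; a pose out of reach is approached as far as the arm can. A call with a gripper value outside its range is refused whole. "grip" is the opening, from 0 (shut) to 1 (fully open), set as the call begins (left out, the last holds). The fingers move at their own pace and stop on an object; "squeeze" is the grip in N (left out, the last holds). Time passes only in rows, so rows that do not move let the fingers close. It gives the time, the measured TCP pose, the force, the opening and the grip force at its end, in the units of the state.
- bot.observe(): the state, without advancing time (a new reading comes with each control period).
- bot.snapshot(name): name is "scene" or "top" or "wrist"; returns a dict with "color" (400x640x3 uint8, blue, green, red), "range_z" (400x640 float32, m along the optical axis (not along the pixel's ray), 0 where there is no reading), "vertical_fov" (degrees; the focal length in pixels is half the picture's height over the tangent of half this angle, whatever the lens; pixels are square), "cx", "cy" (the principal point, pixels), "cam_to_world" (4x4, takes a point from camera to world coordinates). Camera axes: x right, y up, looking along -z (the intrinsics and any distortion apply to the point x, -y, -z); pixel columns grow to the right and rows downward; lengths in m; the calibration is good to about 2 mm. A picture is of the moment at which its call begins.
- bot.job_done(): hands the job in; it is judged then, once.
Trained networks look in a picture, given as the dict that the camera call returned (one of the last four; its "shot" number tells which), for a name from the list of things; names that differ only in an ending like _2 or _b are one class to them, and where a whole thing is asked for, a point or a joint stands for the part that bears it (a point fixed in the world has none). Each returns a list of dicts, best first, with "p" (0 to 1); they miss things now and then, are a little off and sometimes report something else, mostly with a low value. They report only what shows in the picture. A call takes as long as a camera call.
- bot.recognise(label, picture): "box" ([left, top, right, bottom] as shares, 0 to 1, of the picture: columns of its width, rows of its height, round what is visible of it).
- bot.masks_of(label, picture): "region" (400x640 bool, what is visible of it) and "box" ([left, top, right, bottom] as shares, 0 to 1, of the picture: columns of its width, rows of its height, round what is visible of it).
The state is a dict: "t": time; "joint_positions": joint angles; "dq": joint speeds; "effort": joint torques, N m; "ee_pos": TCP position; "orientation": TCP orientation; "ft_force": force on the tool from outside, world axes, zero at the start; "wrist_torque": the same for the moment, N m; "gripper_width": finger opening in m; "finger_force": force on a finger pad.
Only numpy, scipy, OpenCV 4.12 (cv2) and the standard library are available. Lean on these libraries where they do the work, as an engineer would, in place of code of your own. Each camera call takes 0.05 s, during which the arm holds its last target. There are 200 camera calls.

## Working session

There is one attempt and no reset: what is moved stays moved. The work goes in short steps, Python scripts to look and compute and a tool call to move; the robot and the scene stay as the last step left them, time stands still between calls to the robot, and variables do not carry over. Pictures are saved under pics/ and viewed, at most 10 in all, crops included, and the job is handed in when it is done.

Besides the shell and the picture viewer there is one more tool, called after "Call:" by a JSON object that holds its "method" and its "body". drive_tool: Moves the arm, as the interface text tells. Its arguments: {"type":"object","properties":{"targets":{"type":"array","items":{"type":"array","items":{"type":"number"}}},"grip":{"type":"number"},"squeeze":{"type":"number"}},"required":["targets"]}

```bash
mkdir -p pics; cat > h.py <<'E'
import numpy as np, cv2
from bench import bot
def cloud(p):
    z=p["range_z"]; h,w=z.shape; f=h/2/np.tan(np.radians(p["vertical_fov"])/2)
    v,u=np.mgrid[:h,:w]
    c=np.stack([(u-p["cx"])/f*z,-(v-p["cy"])/f*z,-z,np.ones_like(z)],-1)
    W=(c@np.array(p["cam_to_world"]).T)[...,:3]; W[z<=0]=np.nan
    return W
def rect(P):
    (c,s,a)=cv2.minAreaRect((P[:,:2]*1000).astype(np.float32)); 
    if s[0]<s[1]: s=s[::-1]; a+=90
    return np.round(c,1),np.round(s,1),round((a+90)%180-90,1)
E
python3 - <<'E'
from h import *
print([k for k in bot.snapshot("top")])
ims=[]
for n in ("scene","top"):
    p=bot.snapshot(n); W=cloud(p); cv2.imwrite(f"pics/{n}0.png",p["color"]); print(n,np.round(p["cam_to_world"],3).tolist())
    for l in ["case_center","low_case_center","tray_center","tray_tab","mark_tab","knob_grip","knob","glue","mug","driver"]:
        for m in bot.masks_of(l,p)[:1]:
            r=m["region"]; P=W[r]; P=P[~np.isnan(P).any(1)]
            if len(P)<5: print(l,len(P));continue
            top=np.percentile(P[:,2],95); T=P[P[:,2]>top-.006]
            print(l,round(m["p"],2),len(P),"top",round(top,4),np.round(np.median(T,0),3),rect(T), np.round(np.array(m["box"])*[640,400,640,400]))
E
```

```text
['color', 'range_z', 'vertical_fov', 'cx', 'cy', 'cam_to_world', 'shot']
scene [[0.876, -0.337, 0.346, 0.894], [0.483, 0.589, -0.649, -0.553], [0.015, 0.735, 0.678, 0.747], [0.0, 0.0, 0.0, 1.0]]
case_center 0.88 2347 top 0.0516 [ 0.512 -0.29   0.05 ] (array([ 507.4, -288.1]), array([130.7,  60.4]), -14.5) [178. 284. 242. 356.]
low_case_center 0.71 1254 top 0.1133 [0.549 0.22  0.112] (array([546.3, 222.4]), array([129.2,  62. ]), 17.2) [317. 149. 368. 178.]
tray_tab 0.76 378 top 0.0637 [0.598 0.2   0.062] (array([571.5, 200.5]), array([181.4,  48.9]), 25.9) [313. 169. 381. 185.]
mark_tab 0.5 107 top 0.0879 [0.625 0.29  0.083] (array([625.7, 287.8]), array([42.7, 30. ]), -68.2) [374. 155. 385. 166.]
knob_grip 0.71 733 top 0.0973 [0.596 0.036 0.096] (array([594.6,  38.6]), array([69.5, 19.5]), 17.0) [313. 202. 339. 233.]
knob 0.73 676 top 0.0972 [0.595 0.036 0.096] (array([594.8,  36.1]), array([66.7, 17.9]), 11.4) [314. 206. 341. 234.]
glue 0.55 741 top 0.1552 [0.358 0.435 0.158] (array([357.9, 440.7]), array([27.1, 25.4]), 83.4) [310.  84. 330. 132.]
mug 0.33 2321 top 0.0516 [ 0.513 -
[... 877 characters left out ...]
091 [0.612 0.294 0.087] (array([619.8, 292.3]), array([45.5, 27. ]), -61.8) [213. 163. 231. 177.]
knob_grip 0.68 641 top 0.0985 [0.589 0.039 0.097] (array([588.8,  38.1]), array([66.7, 15.8]), 15.9) [311. 165. 335. 195.]
knob 0.98 622 top 0.0985 [0.589 0.039 0.097] (array([590.1,  38.4]), array([69.5, 15.8]), 15.9) [308. 166. 339. 197.]
glue 0.58 811 top 0.1608 [0.353 0.44  0.16 ] (array([352.6, 439.7]), array([26.2, 25.2]), -62.1) [135. 264. 180. 290.]
mug 0.67 1259 top 0.0906 [0.583 0.464 0.09 ] (array([585.5, 465.2]), array([79.5, 77.5]), 48.0) [137. 165. 183. 205.]
driver 0.58 443 top 0.0266 [ 0.802 -0.309  0.024] (array([ 799.9, -309.3]), array([98.7, 22.1]), -5.5) [440.  91. 453. 158.]
```

View pics/scene0.png

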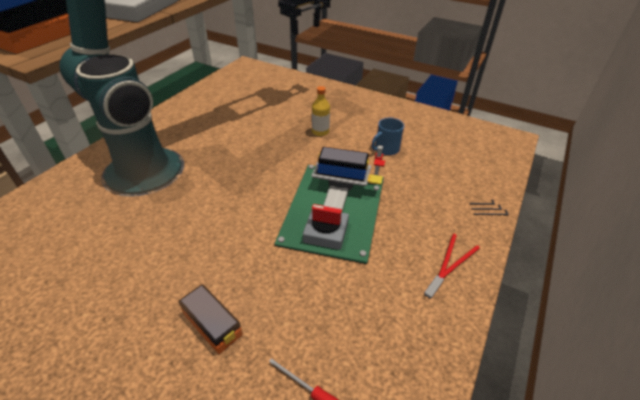

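```bash
python3 - <<'E'
from h import *
o=bot.observe(); print(o)
from scipy.spatial.transform import Rotation as R
M=R.from_quat(o["orientation"]).as_matrix(); print(np.round(M,4))
E
```

```text
{'t': 1.15, 'joint_positions': array([ 1.26907871e+00,  2.63905144e-01,  1.60398863e+00,  1.87176688e-05,
        1.27369857e+00, -3.68868543e-02]), 'dq': array([ 0.00338296,  0.0009319 ,  0.00284141, -0.00014359, -0.00153004,
       -0.0003994 ]), 'effort': array([-3.38683540e-04, -5.02085602e+01, -3.57256043e+01,  7.29377987e-02,
        1.85955263e-02,  2.45629838e-05]), 'ee_pos': array([0.17666623, 0.65147201, 0.2387084 ]), 'orientation': array([ 1.32031478e-01,  9.91245524e-01,  1.66122105e-06, -8.79465975e-06]), 'ft_force': array([-0.09814313, -0.32361708, -0.02261621]), 'wrist_torque': array([ 0.0593617 , -0.04037134, -0.01511263]), 'finger_force': 0.0, 'gripper_width': 0.08830336352109325}
[[-0.9651  0.2618 -0.    ]
 [ 0.2618  0.9651  0.    ]
 [ 0.      0.     -1.    ]]
```

The orange case is at pixel (210,317). The blue case on the tray is at (343,163), the knob at (326,215), the tabs at about (377,170), and the mug and glue are behind. I'm moving over the orange case.

Call:
{"method": "drive_tool", "body": {"targets": [[-4.5,-4,0,0],[-4.5,-4,0,0],[-4.5,-4,0,0],[-4.5,-4,0,0],[-4.5,-4,0,0],[-4.5,-4,0,0],[-4.5,-4,0,0],[-4.5,-4,0,0]], "grip": 1}}

```text
t: 2.15
ee_pos: [0.4413, 0.2468, 0.2392]
orientation: [0.132, 0.991, 0.0, 0.001]
ft_force: [1.0, 0.5, 0.3]
gripper_width: 0.0881
finger_force: 0.0
```

Call:
{"method": "drive_tool", "body": {"targets": [[-2.3,-5.5,0,0],[-2.3,-5.5,0,0],[-2.3,-5.5,0,0],[-2.3,-5.5,0,0],[-2.3,-5.5,0,0],[-2.3,-5.5,0,0],[-2.3,-5.5,0,0],[-2.3,-5.5,0,0]]}}

```text
t: 3.15
ee_pos: [0.5029, -0.2265, 0.2391]
orientation: [0.132, 0.991, -0.0, 0.001]
ft_force: [0.6, 0.4, 0.2]
gripper_width: 0.0878
finger_force: 0.0
```

```bash
cat >> h.py <<'E'
from scipy.spatial.transform import Rotation as R
def to(x,y,z,o=None):
    o=o or bot.observe(); M=R.from_quat(o["orientation"]).as_matrix()
    return np.round(M.T@(np.array([x,y,z])-o["ee_pos"])*100,2), "psi %.2f"%np.degrees(np.arctan2(M[1,1],M[0,1]))
E
python3 - <<'E'
from h import *
o=bot.observe(); print(o["t"],o["ee_pos"],o["joint_positions"],to(.5045,-.288,.15))
p=bot.snapshot("wrist"); W=cloud(p); cv2.imwrite("pics/w1.png",p["color"])
for m in bot.masks_of("case_center",p)[:1]:
    P=W[m["region"]]; P=P[~np.isnan(P).any(1)]; top=np.percentile(P[:,2],95); print(m["p"],len(P),top,rect(P[P[:,2]>top-.006]))
E
```

```text
3.15 [ 0.50286126 -0.22649597  0.23909972] [-4.68519350e-01  2.96960391e-02  1.86998521e+00  2.69020105e-04
  1.24089373e+00 -1.77422805e+00] (array([-1.76, -5.89,  8.91]), 'psi 74.81')
0.96 6146 0.0508205889460213 (array([ 504.5, -288.3]), array([128.,  60.]), -15.1)
```

Call:
{"method": "drive_tool", "body": {"targets": [[-0.6,-2,0,0],[-0.6,-2,2,0],[-0.6,-1.9,4,0],[0,0,4,0],[0,0,4,0],[0,0,3,0],[0,0,2,0],[0,0,0,0]]}}

```text
t: 4.25
ee_pos: [0.5032, -0.2849, 0.0464]
orientation: [0.132, 0.991, 0.001, -0.002]
ft_force: [0.2, 0.7, 0.0]
gripper_width: 0.0881
finger_force: 0.0
```

```bash
python3 - <<'E'
from h import *
o=bot.observe(); print(o["t"],o["ee_pos"],o["ft_force"],to(.5045,-.2883,.012))
E
```

```text
4.25 [ 0.50319832 -0.28494467  0.04641715] [0.15784217 0.65823116 0.02178259] (array([-0.23, -0.29,  3.44]), 'psi 74.86')
```

Call:
{"method": "drive_tool", "body": {"targets": [[-0.2,-0.3,1,0],[0,0,1.5,0],[0,0,0.9,0],[0,0,0,0]]}}

```text
t: 4.75
ee_pos: [0.5051, -0.289, 0.0136]
orientation: [0.132, 0.991, 0.0, -0.001]
ft_force: [-0.8, 1.3, -1.0]
gripper_width: 0.0881
finger_force: 0.0
```

Call:
{"method": "drive_tool", "body": {"targets": [[0,0,0,0],[0,0,0,0],[0,0,0,0],[0,0,0,0],[0,0,0,0],[0,0,0,0]], "grip": 0, "squeeze": 30}}

```text
t: 5.5
ee_pos: [0.5062, -0.2894, 0.0151]
orientation: [0.132, 0.991, 0.0, 0.0]
ft_force: [0.7, 2.4, 4.0]
gripper_width: 0.0597
finger_force: 30.0
```

Call:
{"method": "drive_tool", "body": {"targets": [[0,0,-1,0],[0,0,-2.5,0],[0,0,-4,0],[0,0,-5,0],[0,0,-5,0],[0,0,-3,0],[0,0,-1.5,0],[0,0,0,0]]}}

```text
t: 6.5
ee_pos: [0.5057, -0.2896, 0.2347]
orientation: [0.132, 0.991, -0.0, 0.0]
ft_force: [0.6, -0.5, -5.8]
gripper_width: 0.0596
finger_force: 30.0
```

Call:
{"method": "drive_tool", "body": {"targets": [[0,2,0,0],[0,4,0,0],[0,5,0,0],[0,5,0,0],[0,5,0,0],[0,4,0,0],[0,2,0,0],[0,0,0,0]]}}

```text
t: 7.5
ee_pos: [0.5758, -0.0273, 0.2331]
orientation: [0.131, 0.991, -0.0, -0.001]
ft_force: [-1.2, -1.0, -5.5]
gripper_width: 0.06
finger_force: 30.0
```

```bash
python3 - <<'E'
from h import *
o=bot.observe(); print(o["t"],o["ee_pos"],o["ft_force"],to(.543,.223,.23))
ims=[]
for n in ("wrist","top"):
  p=bot.snapshot(n); W=cloud(p); ims.append(p["color"])
  for l in ("low_case_center","case_center","knob_grip"):
   for m in bot.masks_of(l,p)[:1]:
    P=W[m["region"]]; P=P[~np.isnan(P).any(1)]; top=np.percentile(P[:,2],95); print(n,l,m["p"],len(P),top,rect(P[P[:,2]>top-.006]))
cv2.imwrite("pics/w2.png",cv2.resize(np.vstack(ims),(480,600)))
E
```

```text
7.5 [ 0.57580498 -0.02729459  0.23308863] [-1.18343855 -1.04065109 -5.5032977 ] (array([ 9.65, 23.32,  0.32]), 'psi 74.98')
wrist low_case_center 0.61 15550 0.1129110296614502 (array([542.3, 222.4]), array([129.2,  61.2]), 16.7)
wrist case_center 0.84 29854 0.2686423742352198 (array([557.9, -23.4]), array([100.4,  60.2]), -15.0)
wrist knob_grip 0.73 1000 0.09727207480406909 (array([578.2,  30.6]), array([99.2, 18.9]), 22.2)
top low_case_center 0.64 1385 0.11499993416257295 (array([541. , 223.1]), array([129.6,  59.5]), 16.4)
top case_center 0.95 607 0.314121776388431 (array([491.2,  -5.3]), array([124.6,  39.9]), -15.4)
top knob_grip 0.87 351 0.09860239827557876 (array([537.8,  38.6]), array([164.9,  18.8]), 3.9)
```

View pics/w2.png

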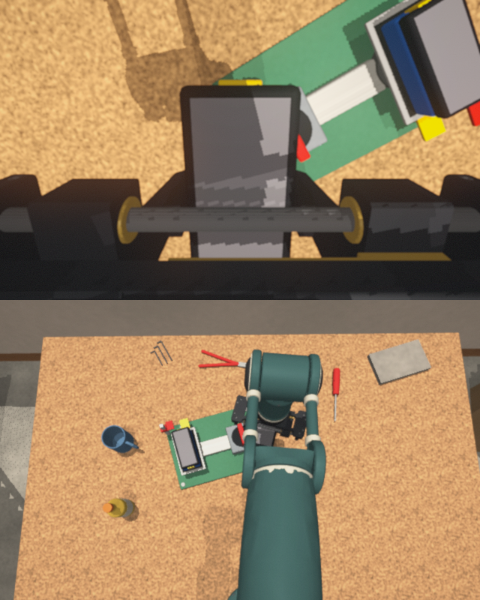

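The wrist view shows the orange case gripped square at (240,170), with the blue case on the tray at (430,60) and the knob at (300,140). I'm carrying it over the tray, then turning.

Call:
{"method": "drive_tool", "body": {"targets": [[0.7,1.8,0,0],[1.4,3.5,0,0],[1.8,4.3,0,0],[1.8,4.3,0,0],[1.7,4.2,0,0],[1.3,3.3,0,0],[0.8,2,0,0],[0,0,0,0]]}}

```text
t: 8.9
ee_pos: [0.5456, 0.2233, 0.2347]
orientation: [0.131, 0.991, -0.0, -0.0]
ft_force: [-0.4, -0.4, -4.7]
gripper_width: 0.0598
finger_force: 30.0
```

Call:
{"method": "drive_tool", "body": {"targets": [[0,0,0,-0.05],[0,0,0,-0.1],[0,0,0,-0.1],[0,0,0,-0.1],[0,0,0,-0.1],[0,0,0,-0.07],[0,0,0,-0.033],[0,0,0,0]]}}

```text
t: 9.9
ee_pos: [0.5462, 0.2211, 0.2347]
orientation: [-0.143, 0.99, -0.0, -0.0]
ft_force: [0.4, -1.4, -4.3]
gripper_width: 0.0598
finger_force: 30.0
```

```bash
python3 - <<'E'
from h import *
o=bot.observe(); print(o["t"],o["ee_pos"],o["ft_force"],to(.5449,.2232,.13))
p=bot.snapshot("wrist"); W=cloud(p)
for l in ("low_case_center","case_center"):
   for m in bot.masks_of(l,p)[:1]:
    P=W[m["region"]]; P=P[~np.isnan(P).any(1)]; top=np.percentile(P[:,2],95); print(l,m["p"],len(P),top,rect(P[P[:,2]>top-.006]))
E
```

```text
9.9 [0.54620261 0.2211066  0.2347016 ] [ 0.39443539 -1.38135916 -4.26785612] (array([ 0.06,  0.24, 10.47]), 'psi 106.43')
case_center 0.8 30155 0.2702117723728213 (array([529.6, 215.7]), array([99.1, 60.3]), 16.5)
```

Call:
{"method": "drive_tool", "body": {"targets": [[0,0.1,0.7,0],[0,0.2,1.5,0],[0,0,2,0],[0,0,2,0],[0,0,1.5,0],[0,0,1,0],[0,0,0.6,0],[0,0,0,0]]}}

```text
t: 11.05
ee_pos: [0.5452, 0.2247, 0.1415]
orientation: [-0.144, 0.99, -0.0, -0.0]
ft_force: [-0.7, 0.3, -5.8]
gripper_width: 0.0596
finger_force: 30.0
```

```bash
python3 - <<'E'
from h import *
o=bot.observe(); print(o["t"],o["ee_pos"],o["ft_force"],to(.5449,.2232,.13))
E
```

```text
11.05 [0.54523014 0.22467394 0.14150671] [-0.68844     0.27389394 -5.76222884] (array([ 0.07, -0.13,  1.15]), 'psi 106.51')
```

Call:
{"method": "drive_tool", "body": {"targets": [[0,-0.1,0.3,0],[0,0,0.3,0],[0,0,0.3,0],[0,0,0.2,0],[0,0,0.2,0],[0,0,0,0]]}}

```text
t: 11.8
ee_pos: [0.5454, 0.2237, 0.1285]
orientation: [-0.144, 0.99, -0.0, -0.0]
ft_force: [-0.7, 0.8, -5.2]
gripper_width: 0.0596
finger_force: 30.0
```

```bash
python3 - <<'E'
from h import *
ims=[]
p=bot.snapshot("scene"); cv2.imwrite("pics/s3.png",cv2.resize(p["color"][110:230,270:430],None,fx=4,fy=4,interpolation=2))
o=bot.observe(); print(o["t"],o["ee_pos"],o["ft_force"],to(.5449,.2232,.13))
E
```

```text
11.85 [0.54544965 0.22369678 0.12859089] [ 0.01102531 -0.95368153 -5.06500408] (array([ 0.07, -0.03, -0.14]), 'psi 106.51')
```

View pics/s3.png

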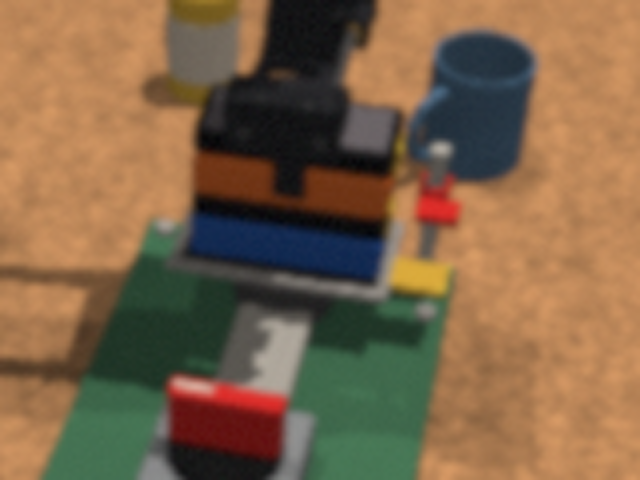

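The crop shows the orange case (295,180) lined up just above the blue one (285,245). I'm lowering it slowly.

Call:
{"method": "drive_tool", "body": {"targets": [[0,0,0.1,0],[0,0,0.2,0],[0,0,0.2,0],[0,0,0.1,0],[0,0,0,0]]}}

```text
t: 12.48
ee_pos: [0.5458, 0.2238, 0.123]
orientation: [-0.144, 0.99, 0.0, 0.0]
ft_force: [-0.6, 0.2, -2.8]
gripper_width: 0.0598
finger_force: 30.0
```

Call:
{"method": "drive_tool", "body": {"targets": [[0,0,0.1,0],[0,0,0.1,0],[0,0,0.1,0],[0,0,0,0],[0,0,0,0]]}}

```text
t: 13.1
ee_pos: [0.5458, 0.2238, 0.12]
orientation: [-0.144, 0.99, 0.0, 0.0]
ft_force: [0.1, 0.7, -0.6]
gripper_width: 0.0598
finger_force: 30.0
```

Call:
{"method": "drive_tool", "body": {"targets": [[0,0,0.1,0],[0,0,0,0],[0,0,0,0]], "squeeze": 8}}

```text
t: 13.48
ee_pos: [0.5457, 0.2238, 0.1189]
orientation: [-0.144, 0.99, 0.0, 0.0]
ft_force: [0.1, -0.1, -0.7]
gripper_width: 0.0603
finger_force: 8.0
```

Call:
{"method": "drive_tool", "body": {"targets": [[0,0,0,0],[0,0,0,0],[0,0,0,0],[0,0,0,0]], "grip": 0.95}}

```text
t: 13.98
ee_pos: [0.5455, 0.2237, 0.1187]
orientation: [-0.144, 0.99, -0.0, -0.0]
ft_force: [-0.2, -0.1, 0.3]
gripper_width: 0.0837
finger_force: 0.0
```

Call:
{"method": "drive_tool", "body": {"targets": [[0,0,-1,0],[0,0,-2,0],[0,0,-3,0],[0,0,-3.5,0],[0,0,-3,0],[0,0,-1.5,0],[0,0,0,0]]}}

```text
t: 14.85
ee_pos: [0.5464, 0.224, 0.2608]
orientation: [-0.144, 0.99, 0.0, 0.002]
ft_force: [-0.2, -0.0, -0.2]
gripper_width: 0.0838
finger_force: 0.0
```

```bash
cat > st.py <<'E'
from h import *
o=bot.observe(); print(o["t"],o["ee_pos"],o["ft_force"],o["joint_positions"])
for n in ("wrist","top","scene"):
  p=bot.snapshot(n); W=cloud(p); cv2.imwrite(f"pics/st_{n}_{o['t']:.1f}.png",p["color"])
  for l in ("case_center","low_case_center","tray_tab","mark_tab","knob_grip"):
   for m in bot.masks_of(l,p)[:1]:
    P=W[m["region"]]; P=P[~np.isnan(P).any(1)]
    if len(P)<8: continue
    top=np.percentile(P[:,2],95); print(n,l,round(m["p"],2),len(P),round(top,4),rect(P[P[:,2]>top-.006]))
E
python3 st.py
```

```text
14.85 [0.54637784 0.22404817 0.26083613] [-0.2207825  -0.00930185 -0.15120038] [ 3.46962028e-01  8.96452087e-02  1.76633772e+00  1.68729428e-05
  1.28199093e+00 -1.51202798e+00]
wrist case_center 0.65 9987 0.1539 (array([543.3, 222.9]), array([128.1,  60. ]), 16.6)
wrist tray_tab 0.67 880 0.0539 (array([539.6, 221.2]), array([147.4,  83. ]), 15.3)
wrist mark_tab 0.74 531 0.0882 (array([610.9, 291.3]), array([55.5, 43. ]), 6.9)
wrist knob_grip 0.85 3510 0.097 (array([590.9,  38.8]), array([69.1, 17. ]), 15.3)
top case_center 0.84 214 0.1556 (array([505.2, 176.1]), array([145.6,  29.9]), 32.8)
top tray_tab 0.68 257 0.0566 (array([532.1, 182.9]), array([115.8,  23.7]), 8.5)
top knob_grip 0.94 628 0.0986 (array([590.4,  38.7]), array([69.6, 16. ]), 15.5)
scene case_center 0.85 1382 0.1541 (array([548.1, 222. ]), array([128.6,  61.7]), 16.1)
scene low_case_center 0.57 700 0.1009 (array([555.4, 197.8]), array([125.1,   9. ]), 16.8)
scene tray_tab 0.8 512 0.0551 (array([563.4, 212.6]), array([187.3,  79.3]), 26.2)
scene mark_tab 0.64 117 0.0887 (array([626.6, 284.7]), array([33.2, 30.7]), -64.8)
scene knob_grip 0.58 741 0.0972 (array([595.3,  37.7]), array([68.5, 18.2]), 16.9)
```

The case is placed square to within about 1 mm. Next is the knob.

Call:
{"method": "drive_tool", "body": {"targets": [[0.1,-1.5,0,0.01],[0.2,-3,0,0],[0.2,-4,0,0],[0.2,-4,0,0],[0.2,-3.5,0,0],[0.1,-2,0,0],[0,-1,0,0],[0,0,0,0]], "grip": 0.6}}

```text
t: 16.75
ee_pos: [0.5883, 0.0382, 0.2587]
orientation: [-0.138, 0.99, 0.0, -0.0]
ft_force: [0.2, 0.6, -0.6]
gripper_width: 0.0527
finger_force: 0.0
```

```bash
cat > tabs.py <<'E'
from h import *
import sys
o=bot.observe(); print(o["t"],o["ee_pos"])
def look(names=("wrist","top","scene")):
  for n in names:
    p=bot.snapshot(n); W=cloud(p); hsv=cv2.cvtColor(p["color"],40); H,S,V=[hsv[...,i].astype(int) for i in range(3)]
    near=(abs(W[...,0]-.635)<.04)&(abs(W[...,1]-.262)<.06)&(W[...,2]>.03)
    for nm,m in (("yellow",(abs(H-26)<7)&(S>150)&(V>90)),("red",((H<8)|(H>172))&(S>150)&(V>90))):
        P=W[m&near]
        if len(P)<8: print(n,nm,len(P)); continue
        t=np.percentile(P[:,2],90); T=P[abs(P[:,2]-t)<.004]
        print(n,nm,len(P),len(T),np.round(np.median(T,0)*1000,1),rect(T))
look()
E
python3 tabs.py; python3 - <<'E'
from h import *
p=bot.snapshot("wrist"); W=cloud(p)
for m in bot.masks_of("knob_grip",p)[:1]:
    P=W[m["region"]]; P=P[~np.isnan(P).any(1)]; r=rect(P[(P[:,2]>.092)&(P[:,2]<.102)]); print(m["p"],r,to(r[0][0]/1000,r[0][1]/1000,.062))
E
```

```text
16.75 [0.58829207 0.03815236 0.2586748 ]
wrist yellow 39 36 [620.  221.8  52.7] (array([619.4, 222. ]), array([13.6,  4.9]), -73.4)
wrist red 0
top yellow 42 34 [639.2 226.3  53.2] (array([637.8, 227.3]), array([32.6, 17.1]), 58.0)
top red 126 58 [613.8 292.   86.8] (array([618.6, 291.2]), array([44.5, 25.3]), -48.7)
scene yellow 109 79 [638.7 234.1  53. ] (array([637.2, 234.1]), array([35.2, 30.9]), 17.0)
scene red 96 43 [623.6 289.8  84.5] (array([624.3, 287.9]), array([39.7, 26.9]), -68.5)
0.68 (array([591.8,  38.5]), array([69.9, 14.9]), 16.3) (array([-0.34, -0.18, 19.67]), 'psi 106.01')
```

Call:
{"method": "drive_tool", "body": {"targets": [[-0.2,-0.1,2,0],[0,0,3.5,0],[0,0,4,0],[0,0,4,0],[0,0,3,0],[0,0,2,0],[0,0,1,0],[0,0,0,0]]}}

```text
t: 18.0
ee_pos: [0.5902, 0.038, 0.0632]
orientation: [-0.139, 0.99, 0.0, -0.0]
ft_force: [-0.3, -0.5, 0.7]
gripper_width: 0.0527
finger_force: 0.0
```

```bash
python3 - <<'E'
from h import *
print(to(.5913,.0386,.062))
E
```

```text
(array([-0.12,  0.03,  0.12]), 'psi 105.95')
```

Call:
{"method": "drive_tool", "body": {"targets": [[-0.1,0,0,0],[0,0,0,0],[0,0,0,0],[0,0,0,0],[0,0,0,0],[0,0,0,0]], "grip": 0, "squeeze": 55}}

```text
t: 18.75
ee_pos: [0.5916, 0.0385, 0.0642]
orientation: [-0.139, 0.99, 0.0, 0.0]
ft_force: [-0.8, 1.7, 2.7]
gripper_width: 0.0158
finger_force: 55.0
```

Call:
{"method": "drive_tool", "body": {"targets": [[0,0,0,0.06],[0,0,0,0.12],[0,0,0,0.15],[0,0,0,0.15],[0,0,0,0.15],[0,0,0,0.12],[0,0,0,0.05],[0,0,0,0]]}}

```text
t: 19.75
ee_pos: [0.5917, 0.039, 0.0642]
orientation: [0.257, 0.966, 0.001, 0.0]
ft_force: [-1.7, 4.6, 4.5]
gripper_width: 0.0153
finger_force: 55.1
```

```bash
python3 - <<'E'
from h import *
o=bot.observe();print(to(.5913,.0386,.062),o["ft_force"],o["wrist_torque"],o["joint_positions"][5])
E
python3 tabs.py
```

```text
(array([ 0.02, -0.05,  0.22]), 'psi 60.18') [-1.72720425  4.59225131  4.48333445] [0.69462201 0.18739958 0.29524663] -1.0276334827184812
19.75 [0.5916988  0.03896718 0.06419123]
wrist yellow 0
wrist red 0
top yellow 60 44 [641.2 229.9  63. ] (array([639.9, 230.3]), array([37.6, 21.9]), 64.4)
top red 114 42 [613.8 294.2  86.9] (array([621. , 291.3]), array([47.6, 23.5]), -46.6)
scene yellow 113 0 [nan nan nan] (array([0., 0.]), array([0., 0.]), 0.0)
scene red 94 40 [623.6 290.4  85.3] (array([624.9, 288.5]), array([39.3, 24.9]), -65.9)
  return _methods._mean(a, axis=axis, dtype=dtype,
  ret = um.true_divide(
```

Call:
{"method": "drive_tool", "body": {"targets": [[0,0,0,0.06],[0,0,0,0.12],[0,0,0,0.15],[0,0,0,0.15],[0,0,0,0.15],[0,0,0,0.12],[0,0,0,0.05],[0,0,0,0]]}}

```text
t: 20.9
ee_pos: [0.5921, 0.0393, 0.0642]
orientation: [0.613, 0.79, 0.001, 0.0]
ft_force: [0.4, 6.4, 3.5]
gripper_width: 0.0153
finger_force: 55.1
```

Call:
{"method": "drive_tool", "body": {"targets": [[0,0,0,0.06],[0,0,0,0.12],[0,0,0,0.15],[0,0,0,0.15],[0,0,0,0.12],[0,0,0,0.05],[0,0,0,0]]}}

```text
t: 21.78
ee_pos: [0.5926, 0.0392, 0.0642]
orientation: [0.834, 0.552, 0.001, 0.0]
ft_force: [2.3, 6.3, 2.0]
gripper_width: 0.0159
finger_force: 55.1
```

```bash
python3 - <<'E'
from h import *
o=bot.observe();print(o["t"],to(.5913,.0386,.062),o["ft_force"],o["wrist_torque"],o["joint_positions"][5])
ims=[]
for n in ("top","scene","wrist"):
    p=bot.snapshot(n); W=cloud(p); np.savez(f"{n}.npz",W=W,c=p["color"])
    m=(abs(W[...,0]-.63)<.05)&(abs(W[...,1]-.262)<.06)&(W[...,2]>.03)
    v,u=np.where(m); print(n,len(v))
    if len(v)<50: continue
    cv,cu=int(np.median(v)),int(np.median(u)); c=p["color"][max(cv-24,0):cv+24,max(cu-24,0):cu+24]
    print(n,cv-24,cu-24); ims.append(cv2.resize(c,(384,384),interpolation=0))
cv2.imwrite("pics/tabs.png",np.hstack(ims)[:, :800])
E
```

```text
21.775 (array([-0.11, -0.09,  0.22]), 'psi -22.93') [2.30271189 6.30869013 2.02736028] [ 0.92364799 -0.01563479  0.31176532] 0.42246788467387036
top 616
top 145 213
scene 1036
scene 135 342
wrist 0
```

View pics/tabs.png

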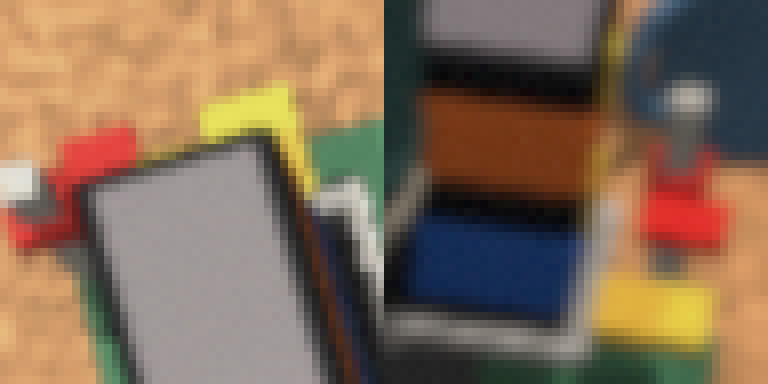

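```bash
python3 - <<'E'
import numpy as np
np.set_printoptions(linewidth=200)
for n,y,r in (("top",(156,163,238,250),(161,168,220,230)),("scene",(170,179,369,383),(158,166,373,386))):
    W=np.load(n+".npz")["W"]
    for nm,b in (("y",y),("r",r)):
        print(n,nm); print(np.round(W[b[0]:b[1],b[2]:b[3],2]*1000).astype(int))
E
```

```text
top y
[[                  -4                   -2                    2                   -2                    1                    0                    1                    1                   78
                    82                   82                   -2]
 [                   0                    1                    1                   -3                   79                   82                   81                   77 -9223372036854775808
                    83                   81                    3]
 [                  81                   77                   80                   81                   83                   81                   79                   78                   83
                    79                   78                   75]
 [                  78                   80                   77                   81                   79                   81                   80                   81                   78
                    81                   78                   80]
 [                  79                   82                   82  
[... 2336 characters left out ...]
80 82 78 79 81 78 81 80]
 [79 81 81 81 79 81 77 82 79 81 77 80 79 80]
 [80 82 80 78 79 81 77 80 82 80 79 79 81 79]
 [77 81 80 80 80 80 81 80 79 79 77 79 80 80]
 [77 77 80 80 78 79 80 79 80 79 80 81 78 81]
 [14 73 74 75 77 76 77 78 79 79 78 80 80 81]
 [13 11 12 13 11 12 12 73 74 75 75 76 76 11]]
scene r
[[ 0  1 83 83 85 87 83 84 88 86  3 -1 -2]
 [-2  1 81 80 83 82 83 81 85 83  0 -2 -3]
 [ 3 76 84 83 83 83 85 84 82 85 81 83 81]
 [ 1 84 81 80 84 83 82 85 81 83 83 84 84]
 [ 0 83 82 84 84 85 82 80 84 82 83 83 79]
 [ 0 82 82 81 82 81 83 83 83 86 84 86 -3]
 [-1 82 81 82 81 84 83 81 82 83 82 81  1]
 [ 1  2 79 79 78 79 79 82 78 82 82 79  1]]<stdin>:6: RuntimeWarning: invalid value encountered in cast
```

Yellow is about 79.7 mm and red about 82.9 mm, so roughly 0.26 rad more is needed.

Call:
{"method": "drive_tool", "body": {"targets": [[0,0,0,0.06],[0,0,0,0.1],[0,0,0,0.07],[0,0,0,0.03],[0,0,0,0],[0,0,0,0]]}}

```text
t: 22.68
ee_pos: [0.5927, 0.0391, 0.0642]
orientation: [0.898, 0.44, 0.002, 0.0]
ft_force: [2.1, 6.2, 2.8]
gripper_width: 0.0156
finger_force: 55.1
```

```bash
cat > lv.py <<'E'
from h import *
o=bot.observe();print(o["t"],to(.5913,.0386,.062),o["ft_force"],o["wrist_torque"])
for n in ("top","scene"):
    ys=[];rs=[]
    for k in range(5):
        p=bot.snapshot(n); W=cloud(p); z=W[...,2]*1000
        hsv=cv2.cvtColor(p["color"],40); H,S=hsv[...,0].astype(int),hsv[...,1]
        near=(abs(W[...,0]-.635)<.05)&(abs(W[...,1]-.262)<.06)&(z>70)&(z<92)
        K=np.ones((2,3),np.uint8)
        b={"top":((150,165,236,251),(158,170,219,231)),"scene":((160,177,367,384),(157,164,374,386))}[n]
        for L,(r0,r1,c0,c1),hm in ((ys,b[0],abs(H-26)<9),(rs,b[1],(H<8)|(H>172))):
            box=np.zeros_like(near);box[r0:r1,c0:c1]=1
            m=cv2.erode((near&box&hm&(S>110)).astype(np.uint8),K)>0
            L+=list(z[m])
    ys,rs=np.array(ys),np.array(rs)
    print(n,len(ys),len(rs),"yellow",ys.mean().round(2),np.median(ys).round(2),"red",rs.mean().round(2),np.median(rs).round(2))
E
python3 lv.py
```

```text
22.675 (array([-0.13, -0.08,  0.22]), 'psi -37.80') [2.12624011 6.21712335 2.84316704] [ 0.82367196 -0.06987962  0.37295844]
top 188 123 yellow 82.87 82.83 red 83.31 82.86
scene 431 209 yellow 82.33 82.41 red 82.84 82.78
```

Call:
{"method": "drive_tool", "body": {"targets": [[0,0,0,0.03],[0,0,0,0],[0,0,0,0]]}}

```text
t: 23.55
ee_pos: [0.5927, 0.0391, 0.0642]
orientation: [0.905, 0.426, 0.002, 0.0]
ft_force: [2.0, 6.1, 2.1]
gripper_width: 0.0156
finger_force: 55.1
```

Call:
{"method": "drive_tool", "body": {"targets": [[0,0,0,0],[0,0,0,0],[0,0,0,0],[0,0,0,0]], "grip": 0.5}}

```text
t: 24.05
ee_pos: [0.5911, 0.0379, 0.0635]
orientation: [0.905, 0.426, -0.0, -0.0]
ft_force: [0.4, -0.3, -0.3]
gripper_width: 0.0441
finger_force: 0.0
```

Call:
{"method": "drive_tool", "body": {"targets": [[0,0,-1,0],[0,0,-2.5,0],[0,0,-4,0],[0,0,-5,0],[0,0,-5,0],[0,0,-4,0],[0,0,-2,0],[0,0,0,0]]}}

```text
t: 25.05
ee_pos: [0.5922, 0.0382, 0.3005]
orientation: [0.905, 0.426, 0.002, 0.001]
ft_force: [0.7, 1.1, -0.5]
gripper_width: 0.0441
finger_force: 0.0
```

```bash
python3 lv.py; python3 st.py
```

```text
25.05 (array([-0.08, -0.16, 23.85]), 'psi -39.59') [ 0.66604273  1.11227698 -0.49225221] [-0.08898795  0.11463238  0.01977359]
top 184 119 yellow 83.37 83.25 red 83.1 82.76
scene 418 209 yellow 82.61 82.73 red 82.94 82.92
25.55 [0.59117389 0.03817025 0.29792432] [-0.45547326  0.19956116  0.92072039] [ 2.24538430e-02  7.79399738e-02  1.71126272e+00 -3.72701949e-05
  1.35365074e+00  7.13460106e-01]
wrist case_center 0.87 14256 0.1842 (array([543.7, 221.6]), array([127.4,  60.7]), 16.8)
wrist low_case_center 0.68 2207 0.1306 (array([552. , 194.7]), array([124.4,   2.5]), 16.4)
wrist tray_tab 0.92 2907 0.0843 (array([561.1, 199.2]), array([177.1,  57.5]), 28.0)
wrist knob_grip 0.95 2447 0.0972 (array([591.9,  37.7]), array([69.5, 15.9]), 51.4)
top case_center 0.68 1687 0.186 (array([543. , 222.9]), array([129.1,  59.9]), 16.3)
top low_case_center 0.43 147 0.1333 (array([494.1, 195.3]), array([73.9, 34.7]), -33.0)
top tray_tab 0.63 641 0.0874 (array([557.7, 226.3]), array([186.7,  83.9]), 15.4)
top mark_tab 0.55 55 0.0898 (array([617.2, 292.7]), array([42.7, 15. ]), -34.7)
top knob_grip 0.7 240 0.0998 (array([517.5,  36. ]), array([162.6,  41.9]), -0.7)
scene case_center 0.96 1208 0.185 (array([610.6, 115.8]), array([288.3, 134. ]), -59.1)
scene low_case_center 0.59 757 0.1315 (array([555.2, 197.7]), array([125.4,   8.6]), 17.1)
scene tray_tab 0.71 468 0.085 (array([570.4, 203.2]), array([186.1,  60.5]), 28.5)
scene mark_tab 0.66 74 0.0869 (array([627.2, 283.5]), array([29.9, 24.7]), -68.3)
scene knob_grip 0.59 710 0.0972 (array([594.2,  37.1]), array([66.7, 15.3]), 51.6)
```

```bash
python3 -c "
import cv2
a=cv2.imread('pics/st_wrist_25.6.png');b=cv2.imread('pics/st_scene_25.6.png')
if a is None: import glob;print(glob.glob('pics/*'))
b=cv2.resize(b[110:250,270:430],(343,300),interpolation=2)
cv2.imwrite('pics/f.png',cv2.hconcat([cv2.resize(a,(455,300))[:, :],b]))"; ls pics
```

```text
f.png
s3.png
scene0.png
st_scene_14.8.png
st_scene_25.6.png
st_top_14.8.png
st_top_25.6.png
st_wrist_14.8.png
st_wrist_25.6.png
tabs.png
top0.png
w1.png
w2.png
```

View pics/f.png

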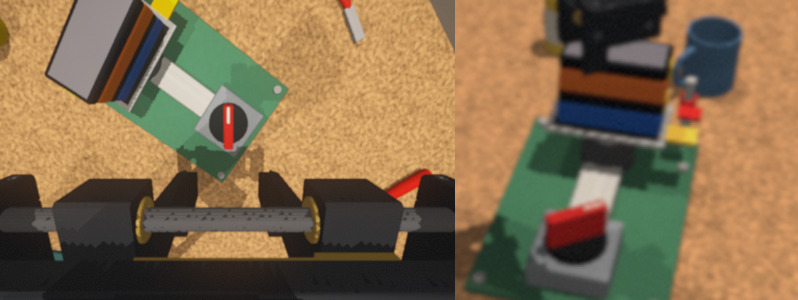

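The stack is square (wrist view at (110,50), scene view at (615,90)). The tabs at (685,125) measure level, and the gripper is clear of everything.

```bash
python3 -c "
from bench import bot
print(bot.job_done())"
```

```text
the job is handed in; nothing more can be done
None
```

I stacked the orange case squarely on the blue one, lid up, and turned the knob until the two tabs measured level to within about 0.3 mm; the job is handed in at about 26 s, with the gripper touching nothing.

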